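# Slide the feed tins over and find the full one

### The job

Push the tin carrier along its rail to the robot's left until it clicks into the next notch (not past it), and leave it there. Then heft the three plant-feed tins one after another, from the robot's left to its right: lift each a good 5 cm clear of the carrier for about a second, and stand it upright back in its own bay before taking the next. Finally hold the heaviest tin up, upright, still and at least 8 cm above the carrier, and finish while still holding it, the other two standing in their bays; do not drop or tip a tin or disturb the other things on the bench.

Things in the scene. Friction and masses are not known exactly. Their poses are not given: they have to be found in the camera images.
- carrier (a joint): how far the carrier has slid along the rail, m: 0 in the parked notch where it starts, 0.11 in the next notch, 0.22 in the last one (not to be used). It grows to the robot's left, along y of push_lug. A sprung roller clicks into each notch: leaving or entering one takes 5 to 10 N, between notches 2 N; within about 4 mm of a notch it draws the carrier in and holds it
- push_lug (a point): upright flat steel lug at the right-hand (-y) end of the carrier, 36 mm wide (its x), 12 mm thick (its y, the sliding direction) and 90 mm tall, top 121 mm above the bench; this point is on its middle plane 100 mm above the bench; 21 mm below its top. Its right-hand face is free to push against; it moves with the carrier. Its y axis is the sliding direction, towards the next notch
- bay_left (a point): centre of the floor of the carrier's left bay (+y), 46 mm above the bench. Each bay is 100 mm (y) by 84 mm (x) inside, with a 8 mm high lip all round; bays are 105 mm apart. Moves with the carrier; axes as push_lug
- bay_middle (a point): the same for the middle bay, which is the carrier's middle
- bay_right (a point): the same for the right bay (-y), 87 mm from the lug
- rail: the fixed rail slide, 110 by 580 mm, two steel bars, on which the pine carrier runs; origin on the bench, y along the slide; the carrier's middle starts 75 mm to the right (-y) of it. Each notch is a pair of thin steel cross-bars 13 mm apart; the roller that drops between them is under the carrier's left end, 150 mm left of its middle
- tin_a_center (a point): a closed round metal tin, 61 mm across and 90 mm tall, flat lid; this point is at its centre, half-way up, z up its axis. All three look alike; one holds clearly more than the others (at least 150 g more; each weighs 0.1 to 0.5 kg). Which name has the load, and which bay it stands in, is not told: it can only be felt
- tin_a: the same tin, origin at the centre of its underside
- tin_b_center (a point): a closed round metal tin, 61 mm across and 90 mm tall, flat lid; this point is at its centre, half-way up, z up its axis. All three look alike; one holds clearly more than the others (at least 150 g more; each weighs 0.1 to 0.5 kg). Which name has the load, and which bay it stands in, is not told: it can only be felt
- tin_b: the same tin, origin at the centre of its underside
- tin_c_center (a point): a closed round metal tin, 61 mm across and 90 mm tall, flat lid; this point is at its centre, half-way up, z up its axis. All three look alike; one holds clearly more than the others (at least 150 g more; each weighs 0.1 to 0.5 kg). Which name has the load, and which bay it stands in, is not told: it can only be felt
- tin_c: the same tin, origin at the centre of its underside
- pot: bystander: terracotta pot, 116 mm across, 100 mm tall, at the back of the bench, origin under its centre; leave it alone
- saucer: bystander: terracotta saucer, 124 mm across, 16 mm tall, origin under its centre; leave it alone
- bottle: bystander: green glass bottle with cap, 60 mm across, 150 mm tall, origin under its centre; leave it alone
- rake: bystander: silicone-handled hand rake lying flat, 220 mm long along its x, 27 mm high, origin near mid-length; leave it alone
- tamper: bystander: wooden pot tamper standing on its foot, 68 mm across, 118 mm tall, origin under its centre; leave it alone
- dish: bystander: small blue bowl, 84 mm across, 28 mm tall, origin under its centre; leave it alone
There are look-alikes about, which are no part of the job. What is shaped like the tin_c but turquoise is not meant. Leave any black look-alike of the tin_a alone.

How it is judged:
By the outcome, as a careful person would: the job done as asked, in the order asked, and still so for the second after the job is handed in, while the arm keeps its last pose, push and grip.
It also fails if it takes over 72 s, if anything falls off the work surface, if the arm or the gripper's body presses on something with over 40 N, if the wrist force passes 120 N, or if a joint passes its speed limit or range.

### The arm

A 6-joint arm with a two-finger parallel gripper is mounted at the origin on the work surface. World frame = base frame: x ahead of the robot, y to its left, z up, the work surface at z = 0. Lengths are in m, angles in degrees, forces in N, time in s.
With the tool pointing down it reaches from about 0.275 to 0.825 m from the base axis. Payload 5.2 kg.
Tool frame: the origin (TCP) lies on the centre line of the jaws, within the pads' length; the fingertips stand manip.tip_reach ahead of it and the grasp point (between the pads) lies 11 mm behind it (manip.tip_reach is the distance from the TCP to the fingertips, in m); z points along the fingers, y is the line along which they close (so a half turn about z gives the same grasp; the last joint's range is limited). The gripper opens to 93 mm and grips with 3 to 60 N. Pads are 15 mm wide; open, the fingers measure 128 mm over their backs; the gripper's body (75 mm by 188 mm) begins 65 mm behind the grasp point.
Start: joints at [57.823, 14.817, 87.949, -0, 77.235, -11.62], TCP at [0.193, 0.515, 0.227] pointing down, gripper open.
Joint ranges: [-179.93, 179.93], [-52.35, 119.4], [10.71, 147.94], [-69.91, 249.91], [12.55, 155.21], [-178.61, 178.61]. Speed limits (degrees/s): [147.25, 147.25, 180, 180, 180, 180].

### API

Orientations are given as [roll, pitch, yaw] about the fixed x, y, z axes, in that order (R = Rz(yaw) Ry(pitch) Rx(roll)).
In Python, from station import manip gives the robot as it stands. The module is installed in compiled form; this text tells all that it offers.
- The arm moves only by the shell command python3 -m pendant 'ROWS' [FORCE]. ROWS is JSON, a list that holds one entry, the list of rows, each a list of 5 numbers: the shift along the tool's x, y, z in m, then the turn about the tool's z in rad, then the gripper's target within -1 to 1 (shut at 1, half-way at 0, fully open at -1). A call has 1 to 5 rows; each row shifts and turns the commanded pose from where the row before left it, along the tool's axes as they then stand; what a row does not reach is not made up. A row lasts 1/12 s, in which the tool goes at most 41.7 mm and 7.16 degrees, less where a joint would pass 70% of its speed; a pose out of reach is approached as far as the arm can. A call is refused whole if a number of a shift passes 0.0417 or a number of a turn 0.125, either way. A call with a gripper value outside its range is refused whole. The fingers move at their own pace and stop on an object; FORCE is the grip in N (left out, the last holds). Time passes only in rows, so rows that do not move let the fingers close. It gives the time, the measured TCP pose, the force and the opening at its end, in the units of the state.
- manip.get_obs(): the state, without advancing time (a new reading comes with each control period).
- manip.read_camera(name): name is "scene" or "top" or "wrist"; returns the picture (384x512x3 uint8, blue, green, red); there is no depth.
- manip.get_calibration(name): a dict with "camera_matrix" (3x3 intrinsics, pixels), "R" (3x3) and "t" (3): a world point X has camera coordinates R X + t. Camera axes: x right, y down, z forward; pixel columns grow to the right and rows downward; lengths in m; the calibration is good to about 2 mm. The wrist camera is an equidistant fisheye: a pixel r from the principal point sees the ray r / f radians off the axis. A picture is of the moment at which its call begins: read the wrist's pose just before it. get_calibration takes no time and is no camera call; for the wrist camera it gives the pose at the moment of the call.
- manip.finish_job(): hands the job in, once; it reports no verdict.
The state is a dict: "time_s": time; "joint_pos": joint angles; "qvel": joint speeds; "joint_torque": joint torques, N m; "ee_pos": TCP position; "tool_rot": TCP orientation; "ft_force": force on the tool from outside, world axes, zero at the start; "moment": the same for the moment, N m; "opening": finger opening in m.
Only numpy, scipy, OpenCV 4.12 (cv2) and the standard library are available. Lean on these libraries where they do the work, as an engineer would, in place of code of your own. Each camera call takes 0.05 s, during which the arm holds its last target. There are 200 camera calls.

## Working session

There is one attempt and no reset: what is moved stays moved. The work goes in short steps, Python scripts to look and compute and a shell command to move; the robot and the scene stay as the last step left them, time stands still between calls to the robot, and variables do not carry over. Pictures are saved under pics/ and viewed, on a budget of 10 in all, crops included, one or two more only if the job needs it, and the job is handed in when it is done.

```bash
mkdir -p pics; python3 - <<'E'
from station import manip
import cv2
o=manip.get_obs();print(o, manip.tip_reach)
for n in("scene","top"):
    cv2.imwrite(f"pics/{n}0.png",cv2.resize(manip.read_camera(n),(800,600),interpolation=cv2.INTER_CUBIC))
    c=manip.get_calibration(n);print(n,c)
E
```

```text
{'time_s': 0.0, 'joint_pos': array([ 5.78251736e+01,  1.48595400e+01,  8.80113110e+01,  1.51694761e-03,
        7.72340076e+01, -1.16197610e+01]), 'qvel': array([-0.05463574, -0.03567178,  0.0235082 , -0.03453069, -0.05630866,
       -0.04199575]), 'joint_torque': array([ 4.35336597e-04, -4.37304103e+01, -2.84002179e+01,  7.16308644e-02,
        4.13340388e-02, -1.06301297e-04]), 'ee_pos': array([0.19279105, 0.51453629, 0.22581342]), 'tool_rot': array([-1.79897588e+02, -2.25686990e-02,  1.59444578e+02]), 'ft_force': array([-0.69452866,  0.55614941,  0.16214615]), 'moment': array([ 0.01021614, -0.03146554, -0.02738194]), 'opening': 0.09255702101581523} 0.008
scene {'camera_matrix': array([[484.29779238,   0.        , 260.70518736],
       [  0.        , 484.29779238, 187.2565934 ],
       [  0.        ,   0.        ,   1.        ]]), 'R': array([[ 0.83091681,  0.55636355, -0.00607087],
       [ 0.37336754, -0.5656395 , -0.73528813],
       [-0.41252143,  0.6086966 , -0.67772746]]), 't': array([-0.4380694 , -0.13245588,  1.58824289])}
top {'camera_matrix': array([[423.97361182,   0.        , 250.83663906],
       [  0.        , 423.97361182, 193.44430879],
       [  0.        ,   0.        ,   1.        ]]), 'R': array([[ 0.00764947, -0.99992636, -0.00942156],
       [-0.98324282, -0.00580503, -0.18220827],
       [ 0.18214016,  0.01065748, -0.98321482]]), 't': array([7.78624522e-04, 5.11000973e-01, 1.11670340e+00])}
```

View pics/top0.png

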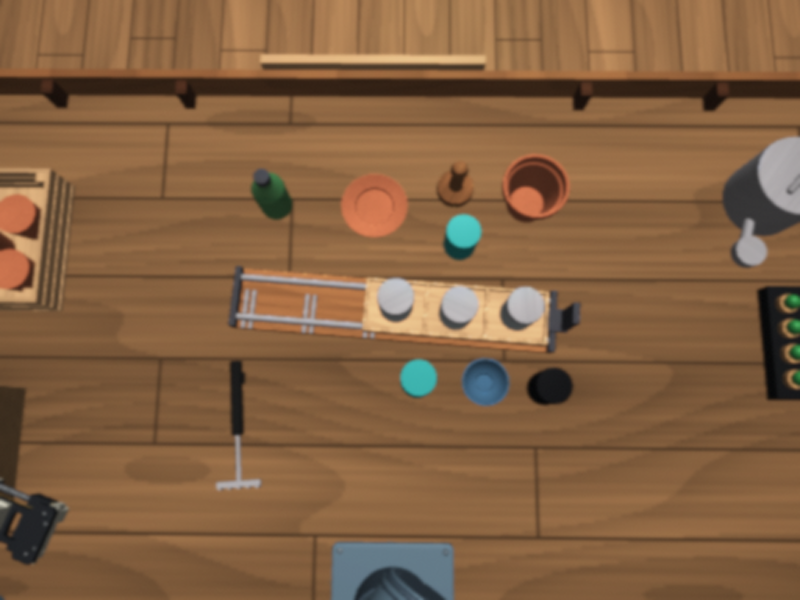

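View pics/scene0.png

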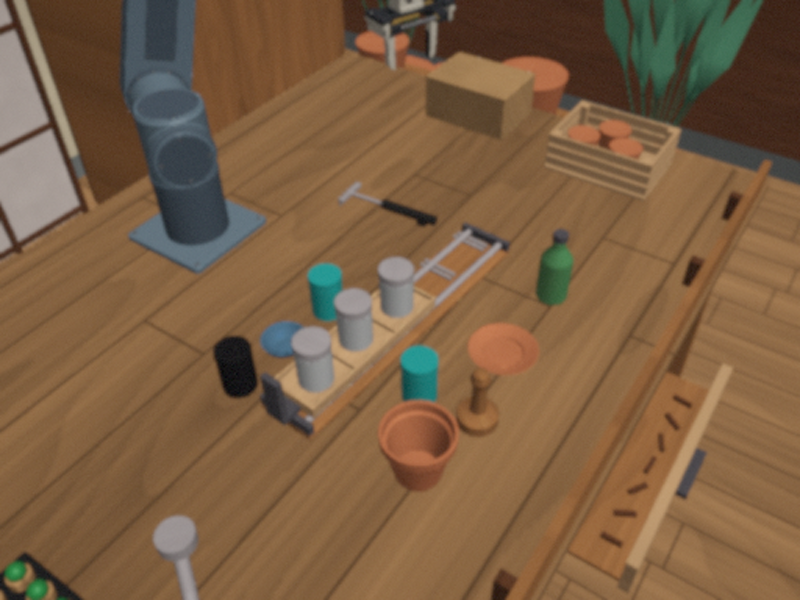

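Three grey tins stand in the carrier: top view (395,297), (460,305) and (525,304), with the lug at (568,317). The look-alikes are turquoise at (463,232) and (419,378) and black at (551,386). All of those are off the carrier and of the wrong colour, so the grey ones are meant. I'll enlarge the carrier to confirm and measure.

```bash
python3 - <<'E'
from station import manip
import cv2
im=manip.read_camera("top")
cv2.imwrite("pics/crop1.png",cv2.resize(im[165:265,140:390],(800,320),interpolation=cv2.INTER_CUBIC))
E
```

```text
(no output)
```

View pics/crop1.png

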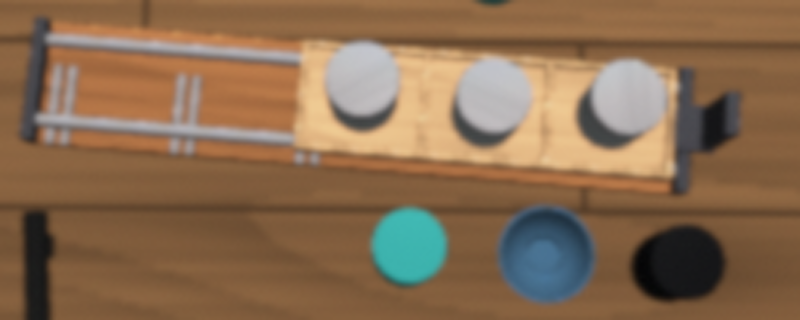

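```bash
cat > h.py <<'E'
from station import manip
import numpy as np, cv2
def ray(n,u,v,z):
    c=manip.get_calibration(n);K,R,t=(np.array(c[k]) for k in("camera_matrix","R","t"))
    d=R.T@np.linalg.solve(K,[u,v,1]);o=-R.T@t
    return o+d*(z-o[2])/d[2]
def proj(n,X):
    c=manip.get_calibration(n);R=np.array(c["R"]);t=np.array(c["t"])
    p=np.array(c["camera_matrix"])@(R@np.array(X)+t);return p[:2]/p[2]
E
python3 - <<'E'
from h import *
np.set_printoptions(precision=4,suppress=True)
f=lambda u,v,z:ray("top",(u+.5)/3.2-.5+140,(v+.5)/3.2-.5+165,z)
for n,u,v,z in[("L",362,77,.136),("M",493,94,.136),("R",628,97,.136),("cTL",302,40,.054),("cBL",296,148,.054),("cTR",678,68,.054),("cBR",672,178,.054),
 ("lugtop0",735,92,.121),("lugtop1",737,130,.121),("barT0",47,38,.03),("barT1",300,59,.03),("barB0",38,118,.03),("barB1",293,139,.03),("black",688,262,.09),("tq",409,246,.09),("dish",546,254,.028)]: print(n,f(u,v,z))
g=lambda u,v,z:ray("scene",(u+.5)*.64-.5,(v+.5)*.64-.5,z)
for n,u,v,z in[("L",396,270,.136),("M",353,302,.136),("R",312,343,.136),("lugtop",275,383,.121)]: print("s",n,g(u,v,z))
im=manip.read_camera("scene")
cv2.imwrite("pics/crop2.png",cv2.resize(im[150:280,150:290],(646,600),interpolation=cv2.INTER_CUBIC))
E
```

```text
L [ 0.5067 -0.0016  0.136 ]
M [ 0.4936 -0.1051  0.136 ]
R [ 0.4918 -0.2115  0.136 ]
cTL [0.5549 0.0507 0.054 ]
cBL [0.4613 0.0544 0.054 ]
cTR [ 0.5322 -0.2706  0.054 ]
cBR [ 0.4378 -0.2622  0.054 ]
lugtop0 [ 0.4992 -0.3     0.121 ]
lugtop1 [ 0.4684 -0.3002  0.121 ]
barT0 [0.5609 0.2762 0.03  ]
barT1 [0.5433 0.0534 0.03  ]
barB0 [0.4896 0.2805 0.03  ]
barB1 [0.4726 0.0584 0.03  ]
black [ 0.3655 -0.2647  0.09  ]
tq [ 0.3768 -0.0402  0.09  ]
dish [ 0.3752 -0.1587  0.028 ]
s L [ 0.5089 -0.0066  0.136 ]
s M [ 0.4955 -0.11    0.136 ]
s R [ 0.498  -0.2179  0.136 ]
s lugtop [ 0.4937 -0.3012  0.121 ]
```

View pics/crop2.png

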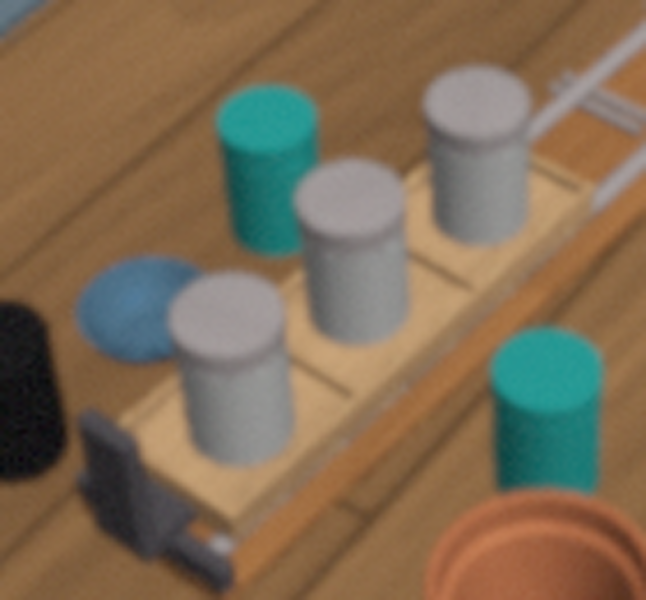

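The crop confirms three grey tins in the carrier. The rail direction is about 4.4° off world y, and the lug is at about (0.482,-0.299); carrier geometry and both cameras agree on that. I'll turn the tool so its x runs along rail +y and its y along rail +x, then move to the right of the lug with the jaws shut.

```bash
p='python3 -m pendant'
$p '[[[0,0,0,0.125,1],[0,0,0,0.125,1],[0,0,0,0.125,1],[0,0,0,0.125,1],[0,0,0,0.125,1]]]' 30
$p '[[[0,0,0,0.125,1],[0,0,0,0.125,1],[0,0,0,0.125,1],[0,0,0,0.125,1],[0,0,0,0.125,1]]]'
$p '[[[0,0,0,0.038,1],[0,0,0,0,1],[0,0,0,0,1]]]'
```

```text
time_s: 0.62
ee_pos: [0.193, 0.5149, 0.2264]
tool_rot: [-180.0, 0.0, 123.3]
ft_force: [-0.9, -0.0, 0.3]
opening: 0.0644
time_s: 1.03
ee_pos: [0.193, 0.5148, 0.2264]
tool_rot: [-180.0, 0.0, 87.5]
ft_force: [0.1, 0.9, -0.1]
opening: 0.0308
time_s: 1.28
ee_pos: [0.1931, 0.5149, 0.2265]
tool_rot: [-180.0, 0.0, 85.7]
ft_force: [0.3, 0.2, 0.1]
opening: 0.0112
```

```bash
p='python3 -m pendant'
$p '[[[-0.02,0.009,0,0,1],[-0.0345,0.0146,0,0,1],[-0.0345,0.0146,0,0,1],[-0.0345,0.0146,0,0,1],[-0.0345,0.0146,0,0,1]]]' 
$p '[[[-0.0345,0.0146,0,0,1],[-0.0345,0.0146,0,0,1],[-0.0345,0.0146,0,0,1],[-0.0345,0.0146,0,0,1],[-0.0345,0.0146,0,0,1]]]' 
$p '[[[-0.0345,0.0146,0,0,1],[-0.0345,0.0146,0,0,1],[-0.0345,0.0146,0,0,1],[-0.0345,0.0146,0,0,1],[-0.0345,0.0146,0,0,1]]]' 
$p '[[[-0.0345,0.0146,0,0,1],[-0.0345,0.0146,0,0,1],[-0.0345,0.0146,0,0,1],[-0.0345,0.0146,0,0,1],[-0.0345,0.0146,0,0,1]]]' 
$p '[[[-0.0345,0.0146,0,0,1],[-0.0345,0.0146,0,0,1],[-0.0345,0.0146,0,0,1],[-0.0145,0.006,0,0,1],[0,0,0,0,1]]]' 
```

```text
time_s: 1.7
ee_pos: [0.2483, 0.3509, 0.2265]
tool_rot: [180.0, 0.0, 85.8]
ft_force: [0.9, -0.0, 0.7]
opening: 0.0006
time_s: 2.12
ee_pos: [0.3081, 0.1732, 0.2269]
tool_rot: [179.9, -0.0, 85.8]
ft_force: [0.7, -0.4, -0.1]
opening: 0.0008
time_s: 2.53
ee_pos: [0.3678, -0.0047, 0.227]
tool_rot: [179.9, 0.0, 85.7]
ft_force: [1.2, 0.3, 0.2]
opening: 0.0003
time_s: 2.95
ee_pos: [0.4275, -0.1823, 0.2267]
tool_rot: [180.0, 0.0, 85.7]
ft_force: [0.4, 0.5, 0.8]
opening: 0.0002
time_s: 3.37
ee_pos: [0.4686, -0.3056, 0.2258]
tool_rot: [-180.0, 0.0, 85.6]
ft_force: [-0.5, 0.2, 0.8]
opening: 0.0002
```

```bash
p='python3 -m pendant'
$p '[[[-0.031,0.0128,0,0,1],[0,0,0.032,0,1],[0,0,0.032,0,1],[0,0,0.032,0,1],[0,0,0.032,0,1]]]' 
$p '[[[0,0,0,0,1],[0,0,0,0,1]]]'
python3 - <<'E'
from h import *
print(manip.get_obs()["ee_pos"])
a=manip.read_camera("top")[185:235,300:400]; b=manip.read_camera("scene")[190:280,120:220]
cv2.imwrite("pics/pre.png",np.vstack([cv2.resize(a,(500,250),interpolation=3),cv2.resize(b,(500,350),interpolation=3)]))
E
```

```text
time_s: 3.78
ee_pos: [0.4782, -0.3324, 0.0977]
tool_rot: [180.0, -0.0, 85.7]
ft_force: [-0.6, 0.5, 0.2]
opening: 0.0006
time_s: 3.95
ee_pos: [0.4775, -0.3317, 0.0976]
tool_rot: [-179.8, -0.2, 85.7]
ft_force: [0.1, 0.2, -0.8]
opening: 0.0002
[ 0.47746423 -0.3317047   0.09763067]
```

View pics/pre.png

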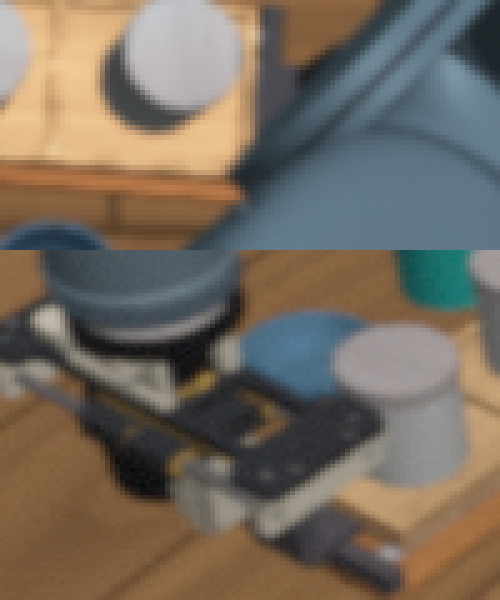

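The jaws are right of the lug, with the body clear above the tins. Now the push, watching the force.

```bash
p='python3 -m pendant'
q(){ $p "$@" | grep -E 'ee_pos|ft_f'; }
q '[[[0.007,0.002,0,0,1],[0.004,0.002,0,0,1]]]'
for i in 1; do q '[[[0.003,0,0,0,1],[0,0,0,0,1]]]'; q '[[[0.003,0,0,0,1],[0,0,0,0,1]]]'; q '[[[0.002,0,0,0,1],[0,0,0,0,1]]]'; q '[[[0.002,0,0,0,1],[0,0,0,0,1]]]'; q '[[[0.002,0,0,0,1],[0,0,0,0,1]]]'; done
```

```text
ee_pos: [0.4845, -0.3232, 0.101]
ft_force: [0.2, 1.2, 0.2]
ee_pos: [0.4842, -0.3193, 0.0998]
ft_force: [-1.0, 0.3, -0.1]
ee_pos: [0.4839, -0.3165, 0.0989]
ft_force: [0.4, 0.8, 0.7]
ee_pos: [0.4839, -0.3147, 0.0986]
ft_force: [0.2, 0.4, 0.6]
ee_pos: [0.484, -0.3133, 0.0986]
ft_force: [-0.8, -1.4, -0.8]
ee_pos: [0.4841, -0.3131, 0.0987]
ft_force: [-1.8, -7.9, -4.0]
```

```bash
p='python3 -m pendant'
q(){ $p "$@" | grep -E 'ee_pos|ft_f'; }
q '[[[0.003,0,0,0,1],[0.003,0,0,0,1],[0.004,0,0,0,1],[0.004,0,0,0,1]]]'
q '[[[0.005,0,0,0,1],[0.005,0,0,0,1],[0.005,0,0,0,1],[0.005,0,0,0,1],[0.005,0,0,0,1]]]'
q '[[[0.005,0,0,0,1],[0.005,0,0,0,1],[0.005,0,0,0,1],[0.005,0,0,0,1],[0.005,0,0,0,1]]]'
q '[[[0.004,0,0,0,1],[0.003,0,0,0,1],[0.002,0,0,0,1],[0,0,0,0,1]]]'
```

```text
ee_pos: [0.4851, -0.2986, 0.0986]
ft_force: [-0.3, -2.4, 0.2]
ee_pos: [0.4871, -0.2713, 0.0986]
ft_force: [-1.2, -1.5, -0.6]
ee_pos: [0.4889, -0.2466, 0.0986]
ft_force: [-1.8, -1.4, 0.5]
ee_pos: [0.4901, -0.2375, 0.0987]
ft_force: [-0.2, 0.9, -0.2]
```

```bash
p='python3 -m pendant'
q(){ $p "$@" | grep -E 'ee_pos|ft_f'; }
q '[[[0.003,0,0,0,1],[0.003,0,0,0,1],[0.003,0,0,0,1],[0.003,0,0,0,1],[0.003,0,0,0,1]]]'
q '[[[0.002,0,0,0,1],[0.002,0,0,0,1],[0.002,0,0,0,1],[0.001,0,0,0,1]]]'
q '[[[0.001,0,0,0,1],[0.001,0,0,0,1]]]'
q '[[[0.001,0,0,0,1],[0.001,0,0,0,1]]]'
q '[[[0.001,0,0,0,1],[0.001,0,0,0,1]]]'
```

```text
ee_pos: [0.4913, -0.2231, 0.0988]
ft_force: [0.4, -2.5, -0.2]
ee_pos: [0.4917, -0.2167, 0.0988]
ft_force: [-0.0, -4.8, -2.2]
ee_pos: [0.4918, -0.2163, 0.0989]
ft_force: [-0.9, -10.7, -3.5]
ee_pos: [0.4918, -0.216, 0.0989]
ft_force: [-1.8, -16.6, -4.7]
ee_pos: [0.4918, -0.2158, 0.0989]
ft_force: [-3.4, -22.6, -7.3]
```

Force rises to 22 N with no movement at about 98 mm of travel, which is more than a notch should need. I'll look before pushing further.

```bash
python3 - <<'E'
from h import *
print(manip.get_obs()["ft_force"],manip.get_obs()["moment"])
a=manip.read_camera("top")[165:265,140:390]; b=manip.read_camera("scene")[130:290,130:330]
cv2.imwrite("pics/jam.png",np.vstack([cv2.resize(a,(600,240),interpolation=3),cv2.resize(b,(600,360),interpolation=3)]))
E
```

```text
[ -3.3819206  -22.64891854  -7.28436234] [-3.82156471  0.70335583  0.04775995]
```

View pics/jam.png

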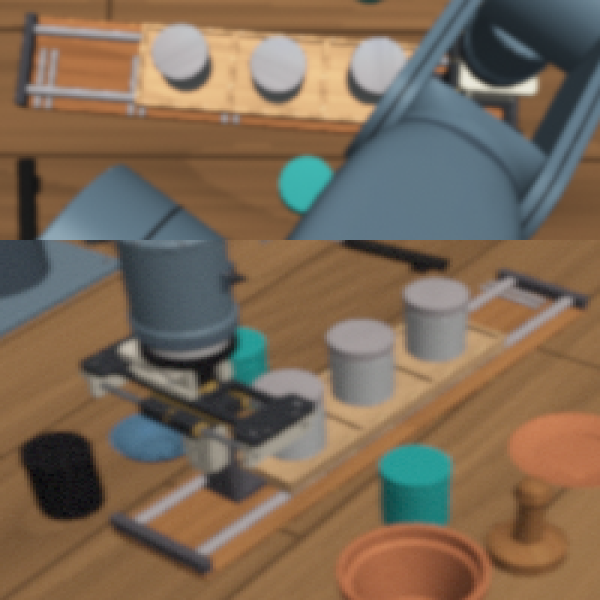

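The view shows the carrier at about 99 mm of travel, roughly 10 mm short of the notch, with the roller against the notch's first cross-bar. Force divided by moment gives a lever arm of 0.17 m, so contact is at the fingertips on the lug only. I'll step on in small increments. A sudden release would carry it forward at most about 8 mm, still short of overshoot.

```bash
p='python3 -m pendant'
q(){ $p "$@" | grep -E 'ee_pos|ft_f'; }
q '[[[0.001,0,0,0,1],[0,0,0,0,1]]]'
q '[[[0.001,0,0,0,1],[0,0,0,0,1]]]'
q '[[[0.001,0,0,0,1],[0,0,0,0,1]]]'
```

```text
ee_pos: [0.4918, -0.2157, 0.099]
ft_force: [-3.2, -23.7, -6.4]
ee_pos: [0.492, -0.2129, 0.0989]
ft_force: [0.2, -8.1, -1.9]
ee_pos: [0.4923, -0.2083, 0.0988]
ft_force: [1.6, -3.7, -1.9]
```

```bash
p='python3 -m pendant'
q(){ $p "$@" | grep -E 'ee_pos|ft_f'; }
q '[[[0,0,0,0,1],[0,0,0,0,1]]]'
q '[[[0.001,0,0,0,1],[0,0,0,0,1]]]'
q '[[[0.001,0,0,0,1],[0,0,0,0,1]]]'
```

```text
ee_pos: [0.4924, -0.2074, 0.0988]
ft_force: [0.7, -3.0, 0.1]
ee_pos: [0.4919, -0.2054, 0.0985]
ft_force: [0.8, -0.8, 0.9]
ee_pos: [0.4918, -0.2043, 0.0984]
ft_force: [0.4, -0.6, 0.2]
```

```bash
p='python3 -m pendant'
q(){ $p "$@" | grep -E 'ee_pos|ft_f'; }
q '[[[0.001,0,0,0,1],[0,0,0,0,1]]]'
q '[[[0.0005,0,0,0,1],[0,0,0,0,1]]]'
```

```text
ee_pos: [0.492, -0.2037, 0.0984]
ft_force: [0.1, -0.2, -1.2]
ee_pos: [0.4921, -0.2037, 0.0985]
ft_force: [-1.5, -0.4, -0.3]
```

The force dropped to zero with the TCP at 110 mm from first contact, so the carrier has clicked in. I'll back off, open the jaws, rise and look.

```bash
p='python3 -m pendant'
q(){ $p "$@" | grep -E 'time|ee_pos|ft_f'; }
q '[[[-0.02,0,0,0,1],[-0.02,0,0,0,1],[0,0,-0.04,0,1],[0,0,-0.04,0,-1],[-0.03,0,-0.025,0,-1]]]'
q '[[[-0.035,0,0,0,-1],[-0.02,0,0,0,-1],[0,0,0,0,-1]]]'
python3 - <<'E'
from h import *
a=manip.read_camera("top")[165:265,140:340]; b=manip.read_camera("scene")[130:290,150:350]
cv2.imwrite("pics/notch.png",np.vstack([cv2.resize(a,(480,240),interpolation=3),cv2.resize(b,(450,360),interpolation=3)][:1]+[cv2.copyMakeBorder(cv2.resize(b,(450,360),interpolation=3),0,0,0,30,0)]))
E
```

```text
time_s: 9.65
ee_pos: [0.488, -0.2704, 0.2068]
ft_force: [1.5, -0.4, 1.1]
time_s: 9.9
ee_pos: [0.4828, -0.3325, 0.2042]
ft_force: [-0.6, 0.0, 0.7]
```

View pics/notch.png

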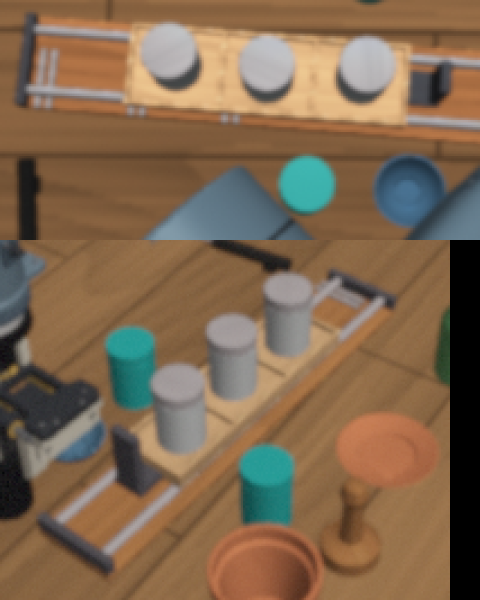

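```bash
python3 - <<'E'
from h import *
np.set_printoptions(precision=4,suppress=True)
im=manip.read_camera("top"); sub=cv2.resize(im[165:265,140:340],None,fx=8,fy=8,interpolation=3)
cs=cv2.HoughCircles(cv2.GaussianBlur(cv2.cvtColor(sub,6),(0,0),4),cv2.HOUGH_GRADIENT,1,100,param1=60,param2=20,minRadius=80,maxRadius=105)
for u,v,r in cs[0]:print("hough",u,v,r,ray("top",(u+.5)/8-.5+140,(v+.5)/8-.5+165,.136))
f=lambda u,v,z:ray("top",(u+.5)/2.4-.5+140,(v+.5)/2.4-.5+165,z)
for n,u,v,z in[("L",169,52,.136),("M",266,65,.136),("R",367,65,.136),("cTL",130,24,.054),("cBL",124,103,.054),("cTR",411,45,.054),("cBR",407,125,.054),("lug",443,80,.121)]:print(n,f(u,v,z))
g=lambda u,v,z:ray("scene",(u+.5)/2.25-.5+150,(v-240+.5)/2.25-.5+130,z)
for n,u,v in[("L",288,289),("M",231,331),("R",178,384)]:print("s",n,g(u,v,.136))
E
```

```text
hough 586.5 214.5 86.1 [0.4993 0.0996 0.136 ]
L [0.5121 0.1069 0.136 ]
M [0.4987 0.0041 0.136 ]
R [ 0.4994 -0.1024  0.136 ]
cTL [0.5612 0.1614 0.054 ]
cBL [0.4696 0.1653 0.054 ]
cTR [ 0.5384 -0.1601  0.054 ]
cBR [ 0.4466 -0.154   0.054 ]
lug [ 0.4864 -0.1845  0.121 ]
s L [0.515  0.1048 0.136 ]
s M [0.5013 0.0004 0.136 ]
s R [ 0.5034 -0.1076  0.136 ]
```

The carrier corners moved 0.110 m on average (0.108–0.111), so it is in the next notch. Tins from the two cameras: L (0.5135,0.106), M (0.500,0.002), R (0.5015,-0.105), all within their bays. Next, the left tin.

```bash
p='python3 -m pendant'
q(){ $p "$@" | grep -E 'time|ee_pos|ft_f|open'; }
q '[[[0.02,0,0,0,-1],[0.038,0,0,0,-1],[0.038,0,0,0,-1],[0.038,0,0,0,-1],[0.038,0,0,0,-1]]]'
q '[[[0.038,0,0,0,-1],[0.038,0,0,0,-1],[0.038,0,0,0,-1],[0.038,0,0,0,-1],[0.038,0,0,0,-1]]]'
q '[[[0.038,0,0,0,-1],[0.035,0,0,0,-1],[0.018,-0.003,0,0,-1],[0,0,0,0,-1],[0,0,0,0,-1]]]'
```

```text
time_s: 10.47
ee_pos: [0.4953, -0.1537, 0.2033]
ft_force: [0.3, -0.2, -1.3]
opening: 0.0746
time_s: 10.88
ee_pos: [0.5091, 0.0359, 0.2036]
ft_force: [1.9, 0.0, 0.5]
opening: 0.0929
time_s: 11.3
ee_pos: [0.5131, 0.1254, 0.2034]
ft_force: [-0.6, 0.1, -0.2]
opening: 0.0928
```

```bash
p='python3 -m pendant'
q(){ $p "$@" | grep -E 'time|ee_pos|ft_f|open'; }
q '[[[-0.0193,0.002,0,0,-1],[0,0,0.03,0,-1],[0,0,0.03,0,-1],[0,0,0,0,-1]]]'
q '[[[0,0,0.02,0,-1],[0,0,0.02,0,-1],[0,0,0.0135,0,-1],[0,0,0,0,-1],[0,0,0,0,-1]]]' 35
q '[[[0,0,0,0,0.6],[0,0,0,0,0.6],[0,0,0,0,0.6],[0,0,0,0,1],[0,0,0,0,1]]]'
q '[[[0,0,0,0,1],[0,0,0,0,1],[0,0,0,0,1]]]'
```

```text
time_s: 11.63
ee_pos: [0.5108, 0.1028, 0.1388]
ft_force: [-1.0, 0.3, -0.9]
opening: 0.0928
time_s: 12.05
ee_pos: [0.5147, 0.1035, 0.0907]
ft_force: [0.3, 1.4, 0.5]
opening: 0.0933
time_s: 12.47
ee_pos: [0.5151, 0.1041, 0.0907]
ft_force: [-0.5, 0.2, 0.0]
opening: 0.064
time_s: 12.72
ee_pos: [0.5147, 0.1041, 0.0905]
ft_force: [-2.3, 0.6, 5.6]
opening: 0.0604
```

```bash
p='python3 -m pendant'
q(){ $p "$@" | grep -E 'time|ee_pos|ft_f|open'; }
q '[[[0,0,-0.01,0,1],[0,0,-0.02,0,1],[0,0,-0.02,0,1],[0,0,-0.02,0,1],[0,0,-0.01,0,1]]]'
q '[[[0,0,0,0,1],[0,0,0,0,1],[0,0,0,0,1],[0,0,0,0,1]]]'
q '[[[0,0,0,0,1],[0,0,0,0,1],[0,0,0,0,1],[0,0,0,0,1]]]'
q '[[[0,0,0,0,1],[0,0,0,0,1],[0,0,0,0,1],[0,0,0,0,1]]]'
q '[[[0,0,0,0,1],[0,0,0,0,1],[0,0,0,0,1]]]'
python3 - <<'E'
from h import *
o=manip.get_obs();print(o["joint_torque"],o["moment"])
a=manip.read_camera("scene")[100:290,150:350]
cv2.imwrite("pics/liftL.png",cv2.resize(a,(600,570),interpolation=3))
E
```

```text
time_s: 13.13
ee_pos: [0.5157, 0.1041, 0.1723]
ft_force: [0.3, -0.5, -3.6]
opening: 0.0608
time_s: 13.47
ee_pos: [0.5138, 0.1041, 0.1686]
ft_force: [0.1, -0.2, -4.5]
opening: 0.0604
time_s: 13.8
ee_pos: [0.5147, 0.1041, 0.1698]
ft_force: [-0.9, 0.3, -4.6]
opening: 0.0607
time_s: 14.13
ee_pos: [0.5149, 0.1041, 0.1702]
ft_force: [0.1, -0.1, -4.8]
opening: 0.0607
time_s: 14.38
ee_pos: [0.5148, 0.1041, 0.1702]
ft_force: [-0.4, -0.7, -3.1]
opening: 0.0604
[ 1.02267426e-03 -4.40146565e+01 -2.80863422e+01  8.81792139e-02
  1.08786888e-02 -5.19284754e-05] [-0.05240014  0.03876536  0.00236561]
```

View pics/liftL.png

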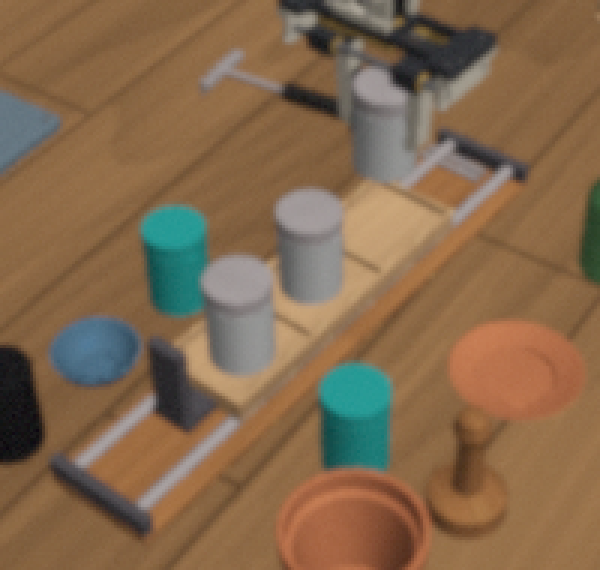

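The left tin is up and upright, jaws at (380,110) in the crop. Fz is about -4.3 N (~0.43 kg). I'll set it back and then take the middle one.

```bash
p='python3 -m pendant'
q(){ $p "$@" | grep -E 'time|ee_pos|ft_f|open'; }
q '[[[0,0,0.015,0,1],[0,0,0.02,0,1],[0,0,0.02,0,1],[0,0,0.013,0,1],[0,0,0.006,0,1]]]'
q '[[[0,0,0.003,0,1],[0,0,0.002,0,1],[0,0,0.001,0,1],[0,0,0,0,1],[0,0,0,0,1]]]'
```

```text
time_s: 14.85
ee_pos: [0.5135, 0.1041, 0.0942]
ft_force: [0.1, -0.1, -3.7]
opening: 0.0606
time_s: 15.27
ee_pos: [0.5154, 0.1041, 0.0909]
ft_force: [0.1, -0.7, -3.4]
opening: 0.0603
```

```bash
p='python3 -m pendant'
q(){ $p "$@" | grep -E 'time|ee_pos|ft_f|open'; }
q '[[[0,0,0.0007,0,1],[0,0,0,0,1],[0,0,0,0,1]]]'
q '[[[0,0,0.0007,0,1],[0,0,0,0,1],[0,0,0,0,1]]]'
```

```text
time_s: 15.52
ee_pos: [0.5154, 0.1041, 0.0905]
ft_force: [-1.4, -0.7, 4.8]
opening: 0.0605
time_s: 15.77
ee_pos: [0.5155, 0.1041, 0.0904]
ft_force: [-3.7, -0.3, 11.6]
opening: 0.0607
```

```bash
p='python3 -m pendant'
q(){ $p "$@" | grep -E 'time|ee_pos|ft_f|open'; }
q '[[[0,0,-0.0007,0,0],[0,0,-0.0007,0,-0.5],[0,0,0,0,-1],[0,0,0,0,-1],[0,0,0,0,-1]]]'
q '[[[0,0,-0.01,0,-1],[0,0,-0.025,0,-1],[0,0,-0.03,0,-1],[0,0,-0.015,0,-1],[0,0,0,0,-1]]]'
q '[[[-0.02,-0.001,0,0,-1],[-0.032,-0.002,0,0,-1],[-0.032,-0.002,0,0,-1],[-0.02,-0.0015,0,0,-1],[0,0,0,0,-1]]]'
q '[[[0,0,0,0,-1],[0,0,0,0,-1]]]'
```

```text
time_s: 16.18
ee_pos: [0.5149, 0.104, 0.09]
ft_force: [-0.4, -0.4, 0.3]
opening: 0.0825
time_s: 16.6
ee_pos: [0.5175, 0.1041, 0.1746]
ft_force: [0.3, 0.1, -0.4]
opening: 0.0928
time_s: 17.02
ee_pos: [0.4996, -0.0022, 0.1694]
ft_force: [0.3, 0.1, 0.4]
opening: 0.0931
time_s: 17.18
ee_pos: [0.5002, 0.0014, 0.1697]
ft_force: [-0.8, 0.5, -0.0]
opening: 0.0928
```

```bash
p='python3 -m pendant'
q(){ $p "$@" | grep -E 'time|ee_pos|ft_f|open'; }
q '[[[0,0,0.015,0,-1],[0,0,0.02,0,-1],[0,0,0.02,0,-1],[0,0,0.016,0,-1],[0,0,0.008,0,-1]]]'
q '[[[0,0,0,0,-1],[0,0,0,0,-1],[0,0,0,0,0.6],[0,0,0,0,0.6],[0,0,0,0,0.6]]]'
q '[[[0,0,0,0,1],[0,0,0,0,1],[0,0,0,0,1],[0,0,0,0,1],[0,0,0,0,1]]]'
```

```text
time_s: 17.6
ee_pos: [0.4992, 0.0025, 0.089]
ft_force: [0.2, -0.5, 0.2]
opening: 0.0927
time_s: 18.02
ee_pos: [0.5012, 0.0008, 0.0921]
ft_force: [-1.2, -0.3, 0.5]
opening: 0.0774
time_s: 18.43
ee_pos: [0.5008, 0.0007, 0.0915]
ft_force: [-0.2, 0.3, 2.6]
opening: 0.0603
```

```bash
p='python3 -m pendant'
q(){ $p "$@" | grep -E 'time|ee_pos|ft_f|open'; }
q '[[[0,0,-0.01,0,1],[0,0,-0.02,0,1],[0,0,-0.02,0,1],[0,0,-0.02,0,1],[0,0,-0.01,0,1]]]'
q '[[[0,0,0,0,1],[0,0,0,0,1],[0,0,0,0,1],[0,0,0,0,1]]]'
q '[[[0,0,0,0,1],[0,0,0,0,1],[0,0,0,0,1],[0,0,0,0,1]]]'
q '[[[0,0,0,0,1],[0,0,0,0,1],[0,0,0,0,1],[0,0,0,0,1]]]'
q '[[[0,0,0,0,1],[0,0,0,0,1],[0,0,0,0,1]]]'
```

```text
time_s: 18.85
ee_pos: [0.5012, 0.0007, 0.1737]
ft_force: [1.5, 0.5, -2.1]
opening: 0.0602
time_s: 19.18
ee_pos: [0.4995, 0.0011, 0.1698]
ft_force: [-0.2, 0.2, -2.4]
opening: 0.0605
time_s: 19.52
ee_pos: [0.5003, 0.0009, 0.1708]
ft_force: [0.1, -0.5, -1.6]
opening: 0.0604
time_s: 19.85
ee_pos: [0.5005, 0.0009, 0.1712]
ft_force: [0.0, -0.4, -1.8]
opening: 0.0602
time_s: 20.1
ee_pos: [0.5005, 0.0009, 0.1712]
ft_force: [0.2, -0.2, -2.2]
opening: 0.0605
```

Middle tin: about -2.0 N (~0.2 kg), clearly lighter than the left. Setting it back.

```bash
p='python3 -m pendant'
q(){ $p "$@" | grep -E 'time|ee_pos|ft_f|open'; }
q '[[[0,0,0.015,0,1],[0,0,0.02,0,1],[0,0,0.02,0,1],[0,0,0.013,0,1],[0,0,0.006,0,1]]]'
q '[[[0,0,0.003,0,1],[0,0,0.002,0,1],[0,0,0.001,0,1],[0,0,0,0,1],[0,0,0,0,1]]]'
q '[[[0,0,0.0005,0,1],[0,0,0,0,1],[0,0,0,0,1]]]'
```

```text
time_s: 20.52
ee_pos: [0.4992, 0.0011, 0.0953]
ft_force: [-0.6, -0.7, -1.5]
opening: 0.0605
time_s: 20.93
ee_pos: [0.501, 0.0007, 0.0919]
ft_force: [0.1, -0.4, -1.8]
opening: 0.0602
time_s: 21.18
ee_pos: [0.5011, 0.0008, 0.0915]
ft_force: [-0.7, -0.8, 5.1]
opening: 0.0602
```

```bash
p='python3 -m pendant'
q(){ $p "$@" | grep -E 'time|ee_pos|ft_f|open'; }
q '[[[0,0,0,0,0],[0,0,-0.0005,0,-0.5],[0,0,0,0,-1],[0,0,0,0,-1],[0,0,0,0,-1]]]'
q '[[[0,0,-0.01,0,-1],[0,0,-0.025,0,-1],[0,0,-0.03,0,-1],[0,0,-0.015,0,-1],[0,0,0,0,-1]]]'
q '[[[-0.02,0.001,0,0,-1],[-0.033,0.003,0,0,-1],[-0.033,0.003,0,0,-1],[-0.02,0.002,0,0,-1],[0,0,0,0,-1]]]'
q '[[[0,0,0,0,-1],[0,0,0,0,-1]]]'
```

```text
time_s: 21.6
ee_pos: [0.5003, 0.0009, 0.091]
ft_force: [-0.3, -0.2, -0.3]
opening: 0.0825
time_s: 22.02
ee_pos: [0.503, 0.0004, 0.1755]
ft_force: [0.2, -0.3, -0.7]
opening: 0.093
time_s: 22.43
ee_pos: [0.5013, -0.109, 0.1704]
ft_force: [0.9, 0.0, 0.2]
opening: 0.0929
time_s: 22.6
ee_pos: [0.5008, -0.1047, 0.1705]
ft_force: [0.2, 0.9, 0.6]
opening: 0.0931
```

```bash
p='python3 -m pendant'
q(){ $p "$@" | grep -E 'time|ee_pos|ft_f|open'; }
q '[[[0,0,0.015,0,-1],[0,0,0.02,0,-1],[0,0,0.02,0,-1],[0,0,0.016,0,-1],[0,0,0.008,0,-1]]]'
q '[[[0,0,0,0,-1],[0,0,0,0,-1],[0,0,0,0,0.6],[0,0,0,0,0.6],[0,0,0,0,0.6]]]'
q '[[[0,0,0,0,1],[0,0,0,0,1],[0,0,0,0,1],[0,0,0,0,1],[0,0,0,0,1]]]'
```

```text
time_s: 23.02
ee_pos: [0.4999, -0.1033, 0.0901]
ft_force: [-0.9, -0.7, -0.9]
opening: 0.0931
time_s: 23.43
ee_pos: [0.5021, -0.1057, 0.0932]
ft_force: [-0.1, 0.1, -0.4]
opening: 0.0775
time_s: 23.85
ee_pos: [0.5015, -0.1056, 0.0925]
ft_force: [-0.8, 0.7, 2.7]
opening: 0.0606
```

```bash
p='python3 -m pendant'
q(){ $p "$@" | grep -E 'time|ee_pos|ft_f|open'; }
q '[[[0,0,-0.01,0,1],[0,0,-0.02,0,1],[0,0,-0.02,0,1],[0,0,-0.02,0,1],[0,0,-0.01,0,1]]]'
q '[[[0,0,0,0,1],[0,0,0,0,1],[0,0,0,0,1],[0,0,0,0,1]]]'
q '[[[0,0,0,0,1],[0,0,0,0,1],[0,0,0,0,1],[0,0,0,0,1]]]'
q '[[[0,0,0,0,1],[0,0,0,0,1],[0,0,0,0,1],[0,0,0,0,1]]]'
q '[[[0,0,0,0,1],[0,0,0,0,1],[0,0,0,0,1]]]'
```

```text
time_s: 24.27
ee_pos: [0.5023, -0.1058, 0.1747]
ft_force: [0.8, -0.4, -2.2]
opening: 0.0605
time_s: 24.6
ee_pos: [0.5005, -0.1051, 0.1707]
ft_force: [0.5, 0.1, -2.0]
opening: 0.0604
time_s: 24.93
ee_pos: [0.5013, -0.1055, 0.1718]
ft_force: [0.7, 0.2, -2.7]
opening: 0.0605
time_s: 25.27
ee_pos: [0.5014, -0.1055, 0.1722]
ft_force: [0.7, 1.0, -2.6]
opening: 0.0604
time_s: 25.52
ee_pos: [0.5014, -0.1055, 0.1722]
ft_force: [-0.3, 0.1, -2.2]
opening: 0.0604
```

Right tin: about -2.4 N. The left tin (about -4.3 N) is the heavy one. Setting the right tin back and returning to the left.

```bash
p='python3 -m pendant'
q(){ $p "$@" | grep -E 'time|ee_pos|ft_f|open'; }
q '[[[0,0,0.015,0,1],[0,0,0.02,0,1],[0,0,0.02,0,1],[0,0,0.013,0,1],[0,0,0.006,0,1]]]'
q '[[[0,0,0.003,0,1],[0,0,0.002,0,1],[0,0,0.001,0,1],[0,0,0,0,1],[0,0,0,0,1]]]'
q '[[[0,0,0.0005,0,1],[0,0,0,0,1],[0,0,0,0,1]]]'
```

```text
time_s: 25.93
ee_pos: [0.5002, -0.105, 0.0963]
ft_force: [-1.5, -0.7, -1.9]
opening: 0.0605
time_s: 26.35
ee_pos: [0.5019, -0.1057, 0.0929]
ft_force: [-0.2, -0.2, -1.3]
opening: 0.0607
time_s: 26.6
ee_pos: [0.5019, -0.1058, 0.0925]
ft_force: [0.1, 0.7, 2.9]
opening: 0.0602
```

```bash
p='python3 -m pendant'
q(){ $p "$@" | grep -E 'time|ee_pos|ft_f|open'; }
q '[[[0,0,0,0,0],[0,0,-0.0005,0,-0.5],[0,0,0,0,-1],[0,0,0,0,-1],[0,0,0,0,-1]]]'
q '[[[0,0,-0.01,0,-1],[0,0,-0.025,0,-1],[0,0,-0.03,0,-1],[0,0,-0.015,0,-1],[0,0,0,0,-1]]]'
q '[[[0.02,0,0,0,-1],[0.035,0,0,0,-1],[0.035,0,0,0,-1],[0.035,-0.001,0,0,-1],[0.035,-0.001,0,0,-1]]]'
q '[[[0.035,-0.001,0,0,-1],[0.015,0,0,0,-1],[0,0,0,0,-1],[0,0,0,0,-1]]]'
```

```text
time_s: 27.02
ee_pos: [0.5013, -0.1055, 0.0919]
ft_force: [0.2, 0.7, 0.2]
opening: 0.0828
time_s: 27.43
ee_pos: [0.5038, -0.1065, 0.1765]
ft_force: [1.1, -0.3, 0.9]
opening: 0.0933
time_s: 27.85
ee_pos: [0.5108, 0.0556, 0.1714]
ft_force: [1.0, -0.4, -0.4]
opening: 0.0929
time_s: 28.18
ee_pos: [0.5137, 0.1047, 0.1714]
ft_force: [0.2, -0.8, -0.6]
opening: 0.0925
```

Now grip the left tin and lift it 0.13 m.

```bash
p='python3 -m pendant'
q(){ $p "$@" | grep -E 'time|ee_pos|ft_f|open'; }
q '[[[0,0,0.015,0,-1],[0,0,0.02,0,-1],[0,0,0.02,0,-1],[0,0,0.016,0,-1],[0,0,0.008,0,-1]]]'
q '[[[0,0,0,0,-1],[0,0,0,0,-1],[0,0,0,0,0.6],[0,0,0,0,0.6],[0,0,0,0,0.6]]]'
q '[[[0,0,0,0,1],[0,0,0,0,1],[0,0,0,0,1],[0,0,0,0,1],[0,0,0,0,1]]]'
q '[[[0,0,-0.01,0,1],[0,0,-0.025,0,1],[0,0,-0.03,0,1],[0,0,-0.03,0,1],[0,0,-0.025,0,1]]]'
q '[[[0,0,-0.01,0,1],[0,0,0,0,1],[0,0,0,0,1],[0,0,0,0,1],[0,0,0,0,1]]]'
q '[[[0,0,0,0,1],[0,0,0,0,1],[0,0,0,0,1],[0,0,0,0,1],[0,0,0,0,1]]]'
python3 - <<'E'
from h import *
a=manip.read_camera("top")[150:270,140:340]; b=manip.read_camera("scene")[60:290,130:370]
b=cv2.resize(b,(376,360),interpolation=3);a=cv2.resize(a,(376,226),interpolation=3)
cv2.imwrite("pics/final.png",np.vstack([a,b]))
E
```

```text
time_s: 28.6
ee_pos: [0.5129, 0.1025, 0.0908]
ft_force: [-0.4, -0.4, -0.1]
opening: 0.0931
time_s: 29.02
ee_pos: [0.5151, 0.104, 0.0942]
ft_force: [0.8, 0.4, 0.6]
opening: 0.0776
time_s: 29.43
ee_pos: [0.5146, 0.1042, 0.0935]
ft_force: [0.3, -0.1, 2.4]
opening: 0.0605
time_s: 29.85
ee_pos: [0.5138, 0.1042, 0.2149]
ft_force: [1.3, 0.0, -3.6]
opening: 0.0603
time_s: 30.27
ee_pos: [0.513, 0.1041, 0.2209]
ft_force: [-0.1, 0.7, -4.5]
opening: 0.0608
time_s: 30.68
ee_pos: [0.5143, 0.1041, 0.223]
ft_force: [-0.5, 0.4, -4.5]
opening: 0.0603
```

View pics/final.png

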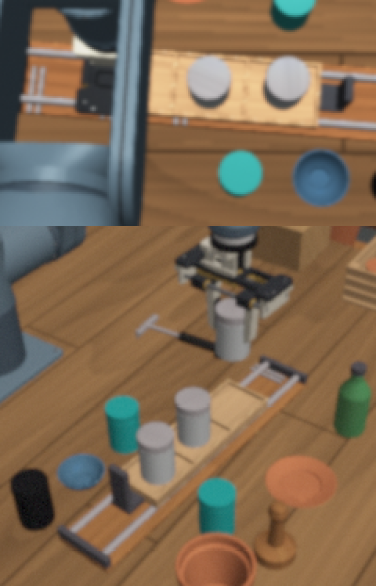

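The heavy tin is held upright at (233,330) in the lower view, about 12 cm above the carrier lip. The other two stand in their bays at (193,415) and (156,452). The carrier's right end is at the same pixel as after the click, and the bystanders look untouched. Handing in.

```bash
python3 -m pendant '[[[0,0,0,0,1],[0,0,0,0,1],[0,0,0,0,1],[0,0,0,0,1],[0,0,0,0,1]]]'
python3 -c "
from station import manip
print(manip.get_obs()['qvel'],manip.finish_job())"
```

```text
time_s: 31.2
ee_pos: [0.5144, 0.1041, 0.2232]
tool_rot: [180.0, 0.0, 85.6]
ft_force: [-0.1, -0.7, -4.7]
opening: 0.0604
the job is handed in; nothing more can be done
[-0.01133882 -0.05612168 -0.0660954   0.07955552 -0.07255989  0.00906296] None
```

The job is done and handed in at about 31 s. The carrier is in the next notch, and the arm is still holding the left tin, which is the heaviest.

- **Carrier:** I pushed it by the lug until it clicked in. The force fell to about zero at 110 mm of travel, and its corners measured 108–111 mm in the top view. In the last picture it was still at the same place.
- **Hefting:** I lifted the tins left, middle, right, each by 8 cm for over a second. They felt like about 4.3, 2.0 and 2.4 N. Each went back in its bay until I felt it touch the floor.
- **Final hold:** The left tin is upright and still, gripped at 35 N with its underside about 12 cm above the carrier lip. The other two stand in their bays, and the bystanders in view look undisturbed.

**One disagreement:** getting into the notch took about 24 N at the lug, against the 5–10 N stated. That was fingertip contact only, below the 40 N limit, and the carrier did not overshoot.

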